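Prime the air unit of the charger test nest

TASK

Prime the air unit of the charger test nest: press its black mushroom plunger down with the fingertips and let it come back up, full stroke after full stroke, until the brass indicator pin beside it stands fully out of its collar, then let the plunger come up and leave it. Only push the plunger down, never pull it up, do not touch the pin itself, and leave the two loose chargers and the screwdriver where they are.

Things in the scene. Friction and masses are not known exactly. Their poses are not given: they have to be found in the camera images.
- pump: Air unit screwed to the bench: aluminium plate 140 (x) x 270 (y) x 12 mm, origin at the centre of its underside, z up. On it, in mm: grey barrel with the plunger at (0, -65), 54 across, top 87; grey pin block at (0, 35), 56 x 46, top 52, its dark collar 30 across, top 64; dark lying tank along y at x = -47, 42 across, top 56; black nest with a white charger at (17, 100), top 88.
- plunger_top (a point): Centre of the top of the plunger's black mushroom head (54 mm across, 16 mm thick, gently domed), 135 mm above the bench at rest; it moves with the plunger. It lies at (0, -65) mm of the air unit's frame, 100 mm from the pin.
- plunger (a joint): How far the plunger is pressed, m: 0 at rest, 0.028 at its hard stop. A 0.35 N/mm spring brings it back up within 0.3 s; a full stroke takes about 11 N. A stroke counts only if it goes down at least 22 mm and the plunger then comes back to within 6 mm of rest; shorter ones do not move the pin on. If pulled it would lift up to 8 mm above rest: not allowed.
- pin (a joint): How far the brass pin has risen, m. It starts anywhere from 0 to 0.016; each full stroke raises it one step of about 6 mm (the first stroke 1 to 8 mm) and it stays there between strokes. After 3 to 6 full strokes it is fully out at 0.034 to 0.036, where further strokes do no more.
- pin_top (a point): Centre of the flat top of the indicator pin, a plain round brass pin 12 mm across standing in the dark collar. It is 66 mm above the bench when the pin is at 0 (2 mm out of the collar) and about 100 mm when fully out.
- charger_a_mid (a point): A loose white wall charger standing upright on the bench with its two contact pins up, 50 x 30 mm and 62 mm high, 70 g; the point lies on its upright axis, 22 mm above the bench. To be left alone.
- charger_b_mid (a point): A second loose charger just like the first; the point lies on its upright axis, 22 mm above the bench. To be left alone.
- screwdriver_mid (a point): A loose screwdriver lying on the bench, 170 mm long, black handle 26 mm thick; the point lies at the middle of its length, 13 mm above the bench; its x axis points to the blade. To be left alone.

How it is judged:
On the way, in this order (a step that is already met when the one before it is completed fails the run):
1. the plunger has been pressed through a full stroke by the fingers (value of joint plunger above 0.02 m and contact force between the fingers and plunger above 1 N).
2. the plunger has come back up (value of joint plunger below 0.005 m).
3. the indicator pin stands fully out (value of joint pin above 0.032 m), for 0.2 s.
At the end, for the whole second after the job is handed in: The indicator pin has risen at least 32 mm (its last step; one step less is 30 mm), the plunger is back up within 4 mm of rest, and the loose chargers and the screwdriver lie within 20 mm of where they were (value of joint pin above 0.032 m and value of joint plunger between -0.004 and 0.004 m and distance of each of charger_a_mid, charger_b_mid, screwdriver_mid from where it was at the start of the episode below 0.02 m); the robot touches nothing.
It fails at once if the plunger is pulled up more than 4 mm above rest (value of joint plunger below -0.004 m).
It fails at once if the indicator pin is touched (more than 1 N) (contact force between any of the fingers, the arm and pin above 1 N).
It fails at once if a loose charger or the screwdriver is moved or lifted more than 20 mm (distance of any of charger_a_mid, charger_b_mid, screwdriver_mid from where it was at the start of the episode above 0.02 m).
It also fails if it takes over 51 s, if anything falls off the work surface, if the arm or the gripper's body presses on something with over 40 N, if the wrist force passes 120 N, or if a joint passes its speed limit or range.

ROBOT

A 7-joint arm with a two-finger parallel gripper is mounted at the origin on the work surface. World frame = base frame: x ahead of the robot, y to its left, z up, the work surface at z = 0. Lengths are in m, angles in rad, forces in N, time in s.
With the tool pointing down it reaches from about 0.4 to 0.875 m from the base axis. Payload 19.3 kg.
Tool frame: the origin (TCP) lies on the mounting face of the last link; the fingertips stand 173 mm ahead of it and the grasp point (between the pads) lies 155 mm ahead of it (bot.grip_point_offset is the distance from the TCP to the grasp point, in m); z points along the fingers, y is the line along which they close (so a half turn about z gives the same grasp; the last joint's range is limited). The gripper opens to 85 mm and grips with 20 to 120 N. Pads are 22 mm wide; open, the fingers measure 114 mm over their backs; the gripper's body (76 mm by 85 mm) begins 54 mm behind the grasp point. The pads swing forward as they close: fully open they stand 13 mm farther back than shut.
Start: joints at [1.196, 0.521, -0.036, 1.599, 0.021, 1.021, -0.113], TCP at [0.188, -0.596, 0.405] pointing down, gripper open.
Joint ranges: [-2.91, 2.91], [-0.3, 2.13], [-1.5, 1.42], [0.17, 2.43], [-1.26, 4.41], [0.16, 1.93], [-2.52, 2.52]. Speed limits (rad/s): [1.89, 1.89, 2.39, 2.39, 3.01, 3.01, 3.01].

INTERFACE

Orientations are given as [roll, pitch, yaw] about the fixed x, y, z axes, in that order (R = Rz(yaw) Ry(pitch) Rx(roll)).
In Python, from workcell import bot gives the robot as it stands.
- The arm moves only by the tool arm_command, never from a script. Its argument "deltas" is a list of rows, each a list of 3 entries, a list of its own where there are three numbers: the shift along the tool's x, y, z in cm, then the turn, a rotation vector about the tool's x, y, z in rad, then the finger opening in cm, from 0 to 8.54. In form: [[[tx, ty, tz], [rx, ry, rz], claw], ...]. A call has 1 to 20 rows; each row shifts and turns the commanded pose from where the row before left it, along the tool's axes as they then stand; what a row does not reach is not made up. A row lasts 1/10 s, in which the tool goes at most 50 mm and 8.59 degrees, less where a joint would pass 70% of its speed; a pose out of reach is approached as far as the arm can. A call with a gripper value outside its range is refused whole. The fingers move at their own pace and stop on an object; "newtons" is the grip in N (left out, the last holds). Time passes only in rows, so rows that do not move let the fingers close. It gives the time, the measured TCP pose, the force, the opening and the grip force at its end, in the units of the state.
- bot.observe(): the state, without advancing time (a new reading comes with each control period).
- bot.grab_frame(name): name is "scene" or "side" or "wrist"; returns a dict with "frame" (420x560x3 uint8, red, green, blue), "K" (3x3 intrinsics, pixels), "k1" (the pictures are not rectified: a ray, as slopes to the right and down, at radius r is drawn at 1 + k1 r^2 times it, then the intrinsics apply), "rvec" (rotation vector, rad) and "tvec" (3), from world to camera coordinates, as OpenCV has them; the wrist camera has in their place "T_tool_cam" (4x4, takes a point from camera to tool coordinates, whose origin is the TCP and whose axes are the flange's). Camera axes: x right, y down, z forward; pixel columns grow to the right and rows downward; lengths in m; the calibration is good to about 2 mm. A picture is of the moment at which its call begins: read the wrist's pose just before it. There is no depth.
- bot.job_done(): hands the job in; it is judged then, once.
Trained networks look in a picture, given as the dict that the camera call returned (one of the last four; its "shot" number tells which), for a name from the list of things; names that differ only in an ending like _2 or _b are one class to them, and where a whole thing is asked for, a point or a joint stands for the part that bears it (a point fixed in the world has none). Each returns a list of dicts, best first, with "p" (0 to 1); they miss things now and then, are a little off and sometimes report something else, mostly with a low value. They report only what shows in the picture. A call takes as long as a camera call.
- bot.find_in(name, picture): "rect" ([left, top, width, height] in pixels, round what is visible of it).
- bot.mark_of(name, picture): "at" ([column, row] in pixels: a listed point, or the origin of a listed thing).
The state is a dict: "clock": time; "qpos": joint angles; "qd": joint speeds; "joint_efforts": joint torques, N m; "position": TCP position; "tool_rot": TCP orientation; "force": force on the tool from outside, world axes, zero at the start; "moment": the same for the moment, N m; "grip_width": finger opening in m; "finger_force": force on a finger pad.
Only numpy, scipy, OpenCV 4.12 (cv2) and the standard library are available. Lean on these libraries where they do the work, as an engineer would, in place of code of your own. Each camera call takes 0.05 s, during which the arm holds its last target. There are 200 camera calls.

## Working session

There is one attempt and no reset: what is moved stays moved. The work goes in short steps, Python scripts to look and compute and a tool call to move; the robot and the scene stay as the last step left them, time stands still between calls to the robot, and variables do not carry over. Pictures are saved under pics/ and viewed, at most 10 in all, crops included, and the job is handed in when it is done.

Besides the shell and the picture viewer there is one more tool, called after "Emit:" as name([rows], argument=value, ...), one row to a line, values as JSON. arm_command: Moves the arm, as the interface text tells. Its arguments: {"type":"object","properties":{"deltas":{"type":"array","items":{"type":"array"}},"newtons":{"type":"number"}},"required":["deltas"]}

```bash
mkdir -p pics
cat > h.py <<'E'
import numpy as np, cv2
from workcell import bot
from scipy.spatial.transform import Rotation as R
def cam(f,st=None):
    if "rvec" in f:
        Rm=cv2.Rodrigues(np.array(f["rvec"],float))[0]; t=np.array(f["tvec"],float).ravel()
        return Rm.T, -Rm.T@t
    T=np.eye(4);T[:3,:3]=R.from_euler('xyz',st["tool_rot"]).as_matrix() if len(np.ravel(st["tool_rot"]))==3 else np.array(st["tool_rot"]);T[:3,3]=st["position"]
    M=T@np.array(f["T_tool_cam"]); return M[:3,:3],M[:3,3]
def ray(f,px,st=None):
    K=np.array(f["K"]);d=np.array([f["k1"],0,0,0,0],float)
    # drawn = u*(1+k1 r^2)
    u=cv2.undistortPoints(np.array([[px]],float),K,d).ravel()
    A,c=cam(f,st); v=A@np.array([u[0],u[1],1]); return c,v/np.linalg.norm(v)
def atz(f,px,z,st=None):
    c,v=ray(f,px,st); return c+v*(z-c[2])/v[2]
def tri(rs):
    A=np.zeros((3,3));b=np.zeros(3)
    for c,v in rs:
        P=np.eye(3)-np.outer(v,v);A+=P;b+=P@c
    p=np.linalg.solve(A,b); return p,[np.linalg.norm(np.cross(p-c,v)) for c,v in rs]
E
python3 - <<'E'
from h import *
st=bot.observe();print(st["position"],st["tool_rot"],st["force"],st["clock"])
for n in ["scene","side","wrist"]:
    s=bot.observe();f=bot.grab_frame(n);cv2.imwrite(f"pics/{n}0.png",f["frame"][:,:,::-1])
    for nm,z in [("plunger_top",.135),("pin_top",.072),("charger_a_mid",.022),("screwdriver_mid",.013),("pump",0)]:
        for m in bot.mark_of(nm,f)[:3]:
            print(n,nm,round(m["p"],2),np.round(m["at"],1),np.round(atz(f,m["at"],z,s),3))
E
cd pics; python3 -c "
import cv2,numpy as np
a,b=cv2.imread('scene0.png'),cv2.imread('side0.png')
cv2.imwrite('both.png',cv2.resize(np.hstack([a,b]),(800,300)))"
```

```text
[ 0.18749604 -0.59607456  0.40413696] [-3.14049521e+00  5.75148054e-05  3.04830079e-01] [0.42126935 0.45011147 0.27374247] 0.0
scene plunger_top 0.59 [260.6 181.9] [ 0.578 -0.085  0.135]
scene pin_top 0.26 [241.7 282.5] [0.734 0.026 0.072]
scene charger_a_mid 0.98 [329.2 276. ] [0.592 0.091 0.022]
scene screwdriver_mid 0.72 [318.8 198.7] [ 0.417 -0.075  0.013]
scene screwdriver_mid 0.61 [260.3 184.8] [ 0.464 -0.21   0.013]
scene screwdriver_mid 0.18 [315.9 210.2] [ 0.453 -0.054  0.013]
scene pump 0.9 [295.2 243.3] [ 0.549 -0.026  0.   ]
side plunger_top 0.97 [306.6 231.5] [ 0.58  -0.091  0.135]
side pin_top 0.49 [249.4 243.4] [ 0.52  -0.     0.072]
side charger_a_mid 0.57 [261.7 225.2] [0.591 0.09  0.022]
side screwdriver_mid 0.51 [259.4 224.6] [0.593 0.105 0.013]
side screwdriver_mid 0.23 [334.  233.3] [ 0.709 -0.004  0.013]
side pump 0.89 [269.8 281.8] [ 0.536 -0.04   0.   ]
```

View pics/scene0.png

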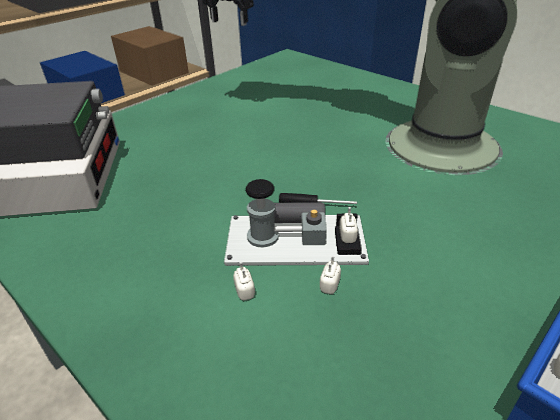

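View pics/side0.png

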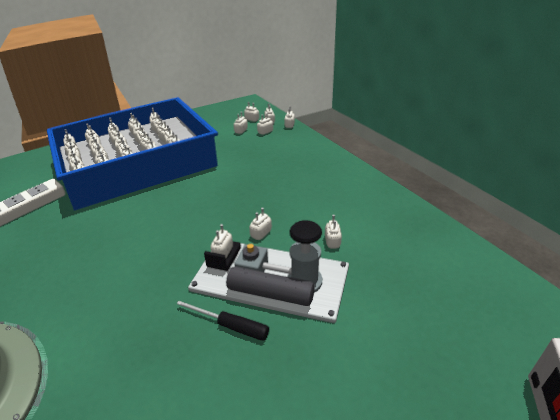

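The scene picture shows the plunger head at (260,188) and the pin at (314,213). The side picture shows the head at (306,231) and the pin at (250,247).

Run:
```python
from h import *
a=bot.grab_frame("scene");b=bot.grab_frame("side")
for n,p,q in [("head",(260,186.5),(306,231)),("pin",(314,211.5),(250,245))]:
    print(n,tri([ray(a,p),ray(b,q)]))
print(atz(a,(260,187),.135),atz(b,(306,231),.135))
s=bot.observe();print(s["clock"],s["qpos"],s["grip_width"])
P=tri([ray(a,(260,186.5)),ray(b,(306,231))])[0]
Rt=R.from_euler('xyz',s["tool_rot"]).as_matrix()
print("delta tool cm",100*Rt.T@(np.r_[P[:2],.33]-s["position"]))
```

```text
head (array([ 0.58402982, -0.08223293,  0.12872944]), [np.float64(0.0006788277678782363), np.float64(0.0006788277678780454)])
pin (array([ 0.51849313, -0.00561737,  0.07261301]), [np.float64(0.00037694954737952795), np.float64(0.00037694954737957907)])
[ 0.59074786 -0.07403173  0.135     ] [ 0.58017373 -0.08901705  0.135     ]
1.0 [ 1.19578018  0.52142252 -0.03628892  1.59949344  0.02119135  1.02111287
 -0.11280676] 0.08519065817694228
delta tool cm [ 53.24327879 -37.13083046   7.46976587]
```

Emit:
arm_command([
  [[2.8,-1.95,0.1],[0,0,0],0],
  [[2.8,-1.95,0.1],[0,0,0],0],
  [[2.8,-1.95,0.1],[0,0,0],0],
  [[2.8,-1.95,0.1],[0,0,0],0],
  [[2.8,-1.95,0.1],[0,0,0],0],
  [[2.8,-1.95,0.1],[0,0,0],0],
  [[2.8,-1.95,0.1],[0,0,0],0],
  [[2.8,-1.95,0.1],[0,0,0],0],
  [[2.8,-1.95,0.1],[0,0,0],0],
  [[2.8,-1.95,0.1],[0,0,0],0],
  [[2.8,-1.95,0.1],[0,0,0],0],
  [[2.8,-1.95,0.1],[0,0,0],0],
  [[2.8,-1.95,0.1],[0,0,0],0],
  [[2.8,-1.95,0.1],[0,0,0],0],
  [[2.8,-1.95,0.1],[0,0,0],0],
  [[2.8,-1.95,0.1],[0,0,0],0],
  [[2.8,-1.95,0.1],[0,0,0],0],
  [[2.8,-1.95,0.1],[0,0,0],0],
  [[2.8,-1.95,0.1],[0,0,0],0],
  [[0,0,0],[0,0,0],0],
])

```text
clock: 3.0
position: [0.5857, -0.0788, 0.3854]
tool_rot: [-3.14, -0.001, 0.31]
force: [-1.4, -0.0, 0.7]
grip_width: 0.0003
finger_force: 0.0
```

Run:
```python
from h import *
s=bot.observe();print(s["clock"],s["position"],s["tool_rot"],s["force"],s["grip_width"])
f=bot.grab_frame("wrist");cv2.imwrite("pics/w1.png",f["frame"][:,:,::-1])
for nm,z in [("plunger_top",.135),("pin_top",.072)]:
    for m in bot.mark_of(nm,f)[:2]: print(nm,m["p"],m["at"],atz(f,m["at"],z,s))
```

```text
3.0 [ 0.5857475  -0.07882017  0.38539404] [-3.13985126e+00 -1.41632408e-03  3.09976283e-01] [-1.40927793e+00 -3.45915857e-04  6.64125523e-01] 0.00034390498630113627
plunger_top 0.85 [282.9, 221.5] [ 0.58381682 -0.08209551  0.135     ]
pin_top 0.63 [189.2, 241.5] [ 0.51779004 -0.00876814  0.072     ]
```

View pics/w1.png

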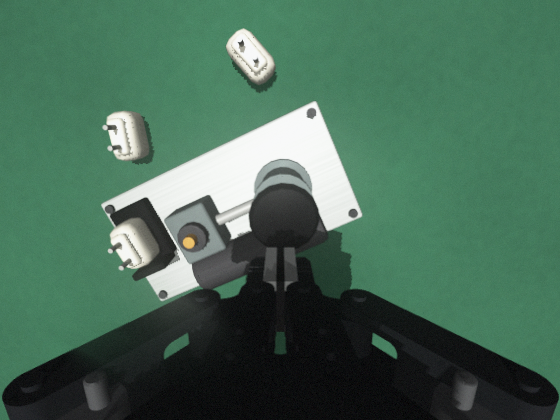

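Head centre is at (283,218), the pin at (189,242); the wrist view agrees with the triangulation. I'll shift by 3 mm and go down to just above the head, then do the first press.

Emit:
arm_command([
  [[-0.26,0.26,2.0],[0,0,0],0],
  [[0,0,2.0],[0,0,0],0],
  [[0,0,2.0],[0,0,0],0],
  [[0,0,1.2],[0,0,0],0],
  [[0,0,1.0],[0,0,0],0],
  [[0,0,1.0],[0,0,0],0],
  [[0,0,0.8],[0,0,0],0],
  [[0,0,0],[0,0,0],0],
])

```text
clock: 3.95
position: [0.5821, -0.087, 0.2854]
tool_rot: [3.141, 0.0, 0.304]
force: [-4.0, -3.4, 8.5]
grip_width: -0.0006
finger_force: 4.3
```

Run:
```python
from h import *
s=bot.observe();print(s["clock"],s["position"],s["tool_rot"],s["force"],s["position"][2]-.173)
f=bot.grab_frame("side");cv2.imwrite("pics/s2.png",cv2.resize(f["frame"][150:330,170:410,::-1],None,fx=3,fy=3))
```

```text
3.95 [ 0.58209315 -0.08700034  0.28536867] [3.14101096e+00 3.16137563e-04 3.04183617e-01] [-3.99043886 -3.43422118  8.5288852 ] 0.11236867279358642
```

View pics/s2.png

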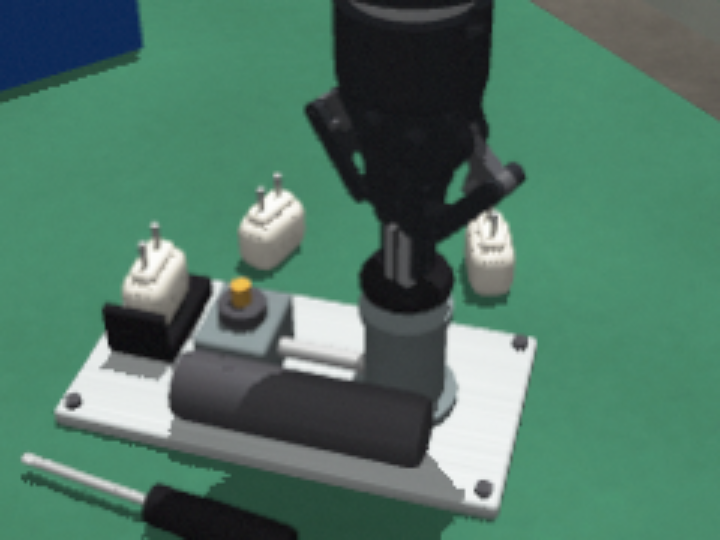

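The press works: the head at (405,285) is nearly down on the barrel. The pin at (240,290) stands partly out. I'll go a little deeper and release.

Emit:
arm_command([
  [[0,0,0.3],[0,0,0],0],
  [[0,0,0],[0,0,0],0],
  [[0,0,-1.7],[0,0,0],0],
  [[0,0,-1.7],[0,0,0],0],
  [[0.1,-0.4,0],[0,0,0],0],
  [[0,0,0],[0,0,0],0],
  [[0,0,0],[0,0,0],0],
])

```text
clock: 4.7
position: [0.5818, -0.0822, 0.3162]
tool_rot: [-3.141, 0.0, 0.305]
force: [0.5, 0.4, -1.5]
grip_width: -0.0
finger_force: 0.0
```

```bash
cat > pin.py <<'E'
from h import *
import sys
s=bot.observe();print(s["clock"],s["position"],s["force"])
f=bot.grab_frame("side")
c=f["frame"][235:262,235:265].astype(int)
m=(c[:,:,0]>150)&(c[:,:,2]<90)&(c[:,:,0]-c[:,:,2]>90)
ys,xs=np.nonzero(m);print("brass rows",ys.min()+235,ys.max()+235,"n",m.sum(),"cols",xs.min()+235,xs.max()+235)
# height of pin top from side view: row near top centre
for m in bot.mark_of("pin_top",f)[:2]: print(m)
K=np.array(f["K"]);
for z in (.066,.078,.09,.1):
    p=cv2.projectPoints(np.array([[.518,-.007,z]]),np.array(f["rvec"],float),np.array(f["tvec"],float),K,np.array([f["k1"],0,0,0,0.]))[0].ravel();print(z,p)
cv2.imwrite(f"pics/{sys.argv[1]}.png",cv2.resize(f["frame"][200:300,210:350,::-1],None,fx=5,fy=5))
E
python3 pin.py s3
```

```text
4.7 [ 0.58177286 -0.08221122  0.31616794] [ 0.45866912  0.40062499 -1.50898146]
brass rows 243 246 n 19 cols 248 252
{'at': [249.6, 243.0], 'p': 0.6}
0.066 [250.57863185 248.39140274]
0.078 [250.10702094 243.29279141]
0.09 [249.62691687 238.08769183]
0.1 [249.22021854 233.66678837]
```

View pics/s3.png

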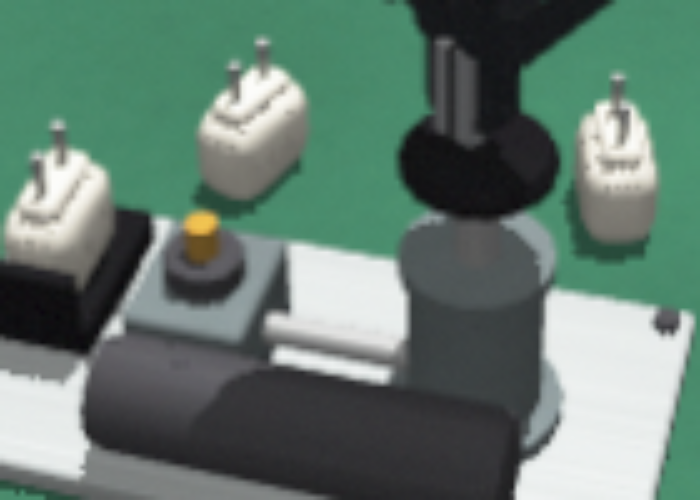

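The plunger is up and the pin, at about (200,218) in the crop, stands roughly 12 mm risen. I'll do two more strokes.

Emit:
arm_command([
  [[0,0,1.7],[0,0,0],0],
  [[0,0,1.7],[0,0,0],0],
  [[0,0,0],[0,0,0],0],
  [[0,0,0],[0,0,0],0],
  [[0,0,-1.7],[0,0,0],0],
  [[0,0,-1.7],[0,0,0],0],
  [[0,0,0],[0,0,0],0],
  [[0,0,0],[0,0,0],0],
  [[0,0,0],[0,0,0],0],
  [[0,0,1.7],[0,0,0],0],
  [[0,0,1.7],[0,0,0],0],
  [[0,0,0],[0,0,0],0],
  [[0,0,0],[0,0,0],0],
  [[0,0,-1.7],[0,0,0],0],
  [[0,0,-1.7],[0,0,0],0],
  [[0,0,0],[0,0,0],0],
  [[0,0,0],[0,0,0],0],
  [[0,0,0],[0,0,0],0],
])

```text
clock: 6.6
position: [0.5816, -0.0823, 0.3157]
tool_rot: [-3.141, 0.001, 0.305]
force: [-0.3, -0.3, 0.6]
grip_width: -0.0
finger_force: 0.0
```

```bash
python3 pin.py s4
```

```text
6.6 [ 0.58161519 -0.08229141  0.31568804] [-0.27923544 -0.25712455  0.56729696]
brass rows 237 240 n 22 cols 246 252
{'at': [250.3, 238.0], 'p': 0.49}
0.066 [250.57863185 248.39140274]
0.078 [250.10702094 243.29279141]
0.09 [249.62691687 238.08769183]
0.1 [249.22021854 233.66678837]
```

Emit:
arm_command([
  [[0,0,1.7],[0,0,0],0],
  [[0,0,1.7],[0,0,0],0],
  [[0,0,0],[0,0,0],0],
  [[0,0,0],[0,0,0],0],
  [[0,0,-1.7],[0,0,0],0],
  [[0,0,-1.7],[0,0,0],0],
  [[0,0,0],[0,0,0],0],
  [[0,0,0],[0,0,0],0],
  [[0,0,0],[0,0,0],0],
  [[0,0,1.7],[0,0,0],0],
  [[0,0,1.7],[0,0,0],0],
  [[0,0,0],[0,0,0],0],
  [[0,0,0],[0,0,0],0],
  [[0,0,-1.7],[0,0,0],0],
  [[0,0,-1.7],[0,0,0],0],
  [[0,0,0],[0,0,0],0],
  [[0,0,0],[0,0,0],0],
  [[0,0,0],[0,0,0],0],
])

```text
clock: 8.5
position: [0.5816, -0.0823, 0.3157]
tool_rot: [-3.141, 0.001, 0.305]
force: [0.3, 0.9, 0.0]
grip_width: 0.0002
finger_force: 0.0
```

```bash
python3 pin.py s5
```

```text
8.5 [ 0.58162638 -0.08226424  0.31571365] [0.28453463 0.85856883 0.040551  ]
brass rows 235 235 n 5 cols 246 250
{'at': [246.4, 234.6], 'p': 0.65}
0.066 [250.57863185 248.39140274]
0.078 [250.10702094 243.29279141]
0.09 [249.62691687 238.08769183]
0.1 [249.22021854 233.66678837]
```

Probably fully out. Two more strokes do no harm and will confirm that it has stopped rising.

Emit:
arm_command([
  [[0,0,1.7],[0,0,0],0],
  [[0,0,1.7],[0,0,0],0],
  [[0,0,0],[0,0,0],0],
  [[0,0,0],[0,0,0],0],
  [[0,0,-1.7],[0,0,0],0],
  [[0,0,-1.7],[0,0,0],0],
  [[0,0,0],[0,0,0],0],
  [[0,0,0],[0,0,0],0],
  [[0,0,0],[0,0,0],0],
  [[0,0,1.7],[0,0,0],0],
  [[0,0,1.7],[0,0,0],0],
  [[0,0,0],[0,0,0],0],
  [[0,0,0],[0,0,0],0],
  [[0,0,-1.7],[0,0,0],0],
  [[0,0,-1.7],[0,0,0],0],
  [[0,0,-1.5],[0,0,0],0],
  [[0,0,-2],[0,0,0],0],
  [[0,0,-2],[0,0,0],0],
  [[0,0,0],[0,0,0],0],
  [[0,0,0],[0,0,0],0],
])

```text
clock: 10.6
position: [0.5818, -0.0823, 0.3711]
tool_rot: [-3.141, 0.0, 0.305]
force: [0.5, 0.5, -1.0]
grip_width: 0.0002
finger_force: 0.0
```

```bash
sed -i 's/235:262/225:262/;s/min()+235,ys.max()+235/min()+225,ys.max()+225/' pin.py; python3 pin.py s6
```

```text
10.6 [ 0.58175821 -0.08229451  0.3711499 ] [ 0.48114064  0.53123202 -1.0372507 ]
brass rows 232 235 n 21 cols 246 251
{'at': [248.7, 231.8], 'p': 0.64}
0.066 [250.57863185 248.39140274]
0.078 [250.10702094 243.29279141]
0.09 [249.62691687 238.08769183]
0.1 [249.22021854 233.66678837]
```

View pics/s6.png

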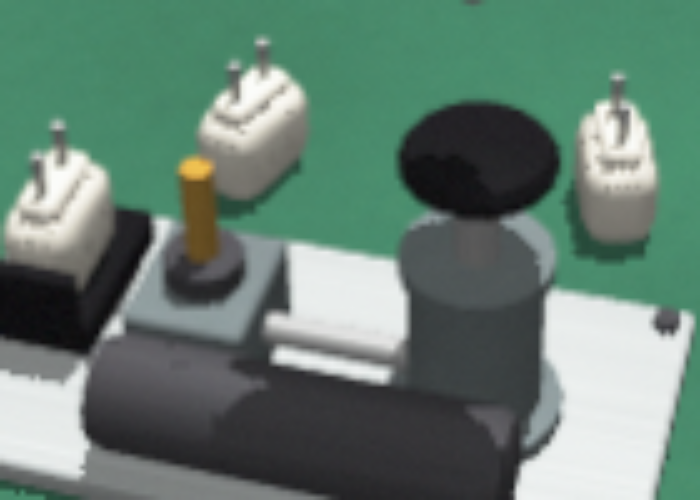

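View pics/s5.png

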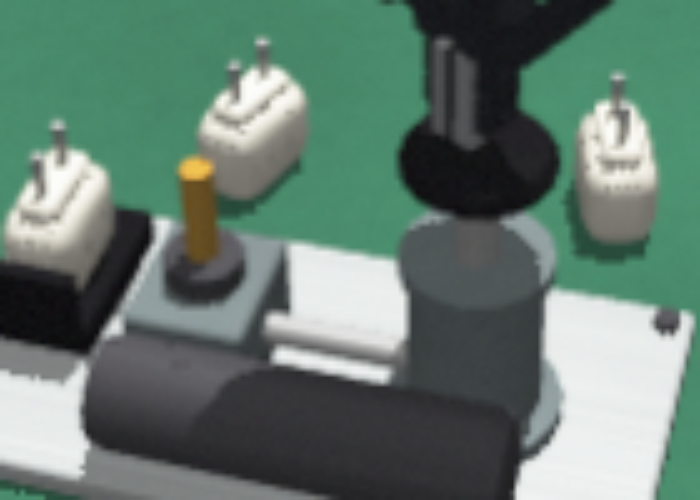

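The pin top is at (197,167) in both crops, so the last two strokes did not raise it further: it is fully out. The plunger head is up at (478,157), the gripper is clear, and the chargers have not moved.

```bash
python3 -c "
from workcell import bot
print(bot.job_done())"
```

```text
the job is handed in; nothing more can be done
None
```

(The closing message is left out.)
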